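# Wind the saw stop on by one turn and lock it

## Robot

A 7-joint arm with a two-finger parallel gripper is mounted at the origin on the work surface. World frame = base frame: x ahead of the robot, y to its left, z up, the work surface at z = 0. Lengths are in m, angles in rad, forces in N, time in s.
With the tool pointing down it reaches from about 0.4 to 0.925 m from the base axis. Payload 5.6 kg.
Tool frame: the origin (TCP) lies at the very end of the fingers, on their centre line; the grasp point (between the pads) lies 19 mm behind it; z points along the fingers, y is the direction in which the jaws open and shut (so a half turn about z gives the same grasp; the last joint's range is limited). The gripper opens to 85 mm and grips with 20 to 120 N. Pads are 22 mm wide; open, the fingers measure 114 mm over their backs; the gripper's body (76 mm by 85 mm) begins 54 mm behind the grasp point. The pads swing forward as they close: fully open they stand 13 mm farther back than shut.
Start: joints at [-1.322, 0.468, -0.012, 1.603, 0.006, 1.071, -0.056], TCP at [0.187, 0.623, 0.231] pointing down, gripper open.
Joint ranges: [-2.53, 2.53], [-0.31, 2.02], [-1.57, 1.55], [0.28, 2.44], [-1.29, 4.43], [0.15, 1.84], [-2.92, 2.92]. Speed limits (rad/s): [2.57, 2.57, 3.14, 3.14, 3.14, 3.14, 3.14].

## Interface

Orientations are given as [roll, pitch, yaw] about the fixed x, y, z axes, in that order (R = Rz(yaw) Ry(pitch) Rx(roll)).
In Python, from station import manip, optics, job gives the robot as it stands.
- The arm moves only by the shell command python3 -m inch 'ROWS' [OPENING] [FORCE]. ROWS is a JSON object of lists of equal length, an entry for each row: "linear": the shift along the tool's x, y, z in m, a list of three; "yaw": the turn about the tool's z in rad. A call has 1 to 10 rows; each row is the pose to reach, as a shift and turn from the pose commanded when the call began, along the tool's axes at that moment; what a row does not reach only later rows make up. A row lasts 1/8 s, in which the tool goes at most 62.5 mm and 10.7 degrees, less where a joint would pass 70% of its speed; a pose out of reach is approached as far as the arm can. A call with a gripper value outside its range is refused whole. OPENING is the finger opening in m, from 0 to 0.0854, set as the call begins (- or left out, the last holds). The fingers move at their own pace and stop on an object; FORCE is the grip in N (left out, the last holds). Time passes only in rows, so rows that repeat a pose let the fingers close. It gives the time, the measured TCP pose, the force and the opening at its end, in the units of the state.
- manip.observe(): the state, without advancing time (a new reading comes with each control period).
- optics.read_camera(name): name is "scene" or "top" or "wrist"; returns a dict with "img" (384x512x3 uint8, blue, green, red), "fx", "fy", "cx", "cy" (pixels), "dist" ([k1, k2, p1, p2, k3] as OpenCV has them; the pictures are not rectified), "R" (3x3) and "t" (3): a world point X has camera coordinates R X + t; the wrist camera has in their place "mount" (4x4, takes a point from camera to tool coordinates, whose origin is the TCP and whose axes are the flange's). Camera axes: x right, y down, z forward; pixel columns grow to the right and rows downward; lengths in m; the calibration is good to about 2 mm. A picture is of the moment at which its call begins: read the wrist's pose just before it. There is no depth.
- job.finish_job(): hands the job in, once; it reports no verdict.
The state is a dict: "time": time; "joint_positions": joint angles; "qvel": joint speeds; "tau": joint torques, N m; "eef_pos": TCP position; "tool_rot": TCP orientation; "ft_force": force on the tool from outside, world axes, zero at the start; "moment": the same for the moment, N m; "gripper_width": finger opening in m.
Only numpy, scipy, OpenCV 4.12 (cv2) and the standard library are available. Lean on these libraries where they do the work, as an engineer would, in place of code of your own. Each camera call takes 0.05 s, during which the arm holds its last target.

## Task

On the cut-to-length stop, push the hand wheel round clockwise (seen from above) by its upright handle through exactly one turn, so that the handle comes to rest where it began; then push the locking lever, the shorter handle at the other end of the rail from the stop, over as far as it goes, away from the wheel. Only push with the fingertips or the outside of the fingers: do not take either handle between the fingers. Leave the loose things on the bench alone.

Things in the scene. Friction and masses are not known exactly. Their poses are not given: they have to be found in the camera images.
- stop_unit: The whole fixed appliance: a plywood board 18 mm thick flat on the bench, an aluminium rail along its y axis, the wheel at its origin. Origin: on the bench surface below the wheel's axis; z up. In its frame the board spans x -110 to 130, y -280 to 240 mm; the sliding stop (steel block with a plate, up to 78 mm high) rides on the rail at about y = +110 mm.
- wheel_axis (a point): Centre of the steel hand wheel, on its vertical axis, 95 mm above the bench, in the mid-plane of the rim. The rim is a ring of 65 mm radius (centreline) of 12 mm round bar (top 101 mm above the bench), with three spokes and a hub (32 mm wide, top 107 mm above the bench). A grey gear box 85 x 85 mm, top at 75 mm, stands under it.
- handle (a point): Top centre of the wheel's handle, 155 mm above the bench: an upright black cylinder 22 mm in diameter and 54 mm tall, fixed on the rim at the end of one spoke, its axis 65 mm from the wheel's axis. It does not spin by itself.
- wheel (a joint): Angle of the wheel in rad, growing clockwise seen from above; starts anywhere from -2.4 to 2.4; one turn adds 6.283. At 0 the handle lies on the -x side of the axis in stop_unit's frame. Turns with friction (2 to 3 N at the handle), stays where it is left, no detent or end stop within two turns clockwise, and feeds the stop 12 mm along the rail per turn, away from the wheel.
- lever_pivot (a point): Vertical pivot axis of the locking lever, at mid-thickness of the lever bar, 91 mm above the bench; x = 40, y = -180 mm in stop_unit's frame. It stands on a grey clamp block (100 mm along x, 50 mm along y, top at 76 mm, centred at x = 20, y = -180 mm).
- lever_knob (a point): Top centre of the lever's upright black knob, a cylinder 20 mm in diameter and 39 mm tall, its top 135 mm above the bench, 80 mm from the lever pivot, standing on a dark steel bar 16 mm wide and 10 mm thick (top 96 mm above the bench).
- lever (a joint): Angle of the locking lever in rad, growing counter-clockwise seen from above (away from the wheel). 0 to 0.3 at the start (unlocked): at 0 it points along stop_unit's -x. 1.4: against its end stop (locked), pointing nearly along stop_unit's -y. Turns with light friction (about 1 N at the knob) and stays where it is left.
- offcut: Bystander, to be left where it is. Origin: centre of its underside. Softwood offcut 50 x 90 x 22 mm lying on the board in front of the stop.
- pencil: Bystander, to be left where it is. Origin: centre of its underside. Flat carpenter's pencil 14 x 150 x 8 mm lying on the board behind the rail.
- jar: Bystander, to be left where it is. Origin: centre of its underside. Glass jar with a steel lid, 48 mm across and 75 mm tall, standing on the board behind the wheel.
- try_square: Bystander, to be left where it is. Origin: centre of its underside. Try square lying flat, wooden stock 18 x 90 x 16 mm (origin under its centre), steel blade reaching 115 mm out along its x; on the bench at the right.
- tape: Bystander, to be left where it is. Origin: centre of its underside. Grey tape measure 70 x 35 x 62 mm, on the bench at the left.
- mallet: Bystander, to be left where it is. Origin: centre of its underside. Wooden mallet lying along its x axis, 285 mm long, head 90 x 60 x 55 mm centred 120 mm from the origin on the +x side; on the bench at the right.
- glue: Bystander, to be left where it is. Origin: centre of its underside. White bottle 60 mm across, 170 mm tall, standing on the bench at the left.

How it is judged:
By the outcome, as a careful person would: the job done as asked, in the order asked, and still so for the second after the job is handed in, with the robot touching nothing.
It also fails if it takes over 72 s, if anything falls off the work surface, if the arm or the gripper's body presses on something with over 40 N, if the wrist force passes 120 N, or if a joint passes its speed limit or range.

## Working session

There is one attempt and no reset: what is moved stays moved. The work goes in short steps, Python scripts to look and compute and a shell command to move; the robot and the scene stay as the last step left them, time stands still between calls to the robot, and variables do not carry over. Pictures are saved under pics/ and viewed, and the job is handed in when it is done.

```bash
ls; mkdir -p pics
python3 - <<'E'
from station import manip, optics
import cv2
s=manip.observe()
print({k:(v if not hasattr(v,'round') else v) for k,v in s.items()})
for n in ("scene","top","wrist"):
    c=optics.read_camera(n); cv2.imwrite(f"pics/{n}0.png",c["img"])
    print(n,{k:(v) for k,v in c.items() if k!="img"})
E
```

```text
pics
{'time': 0.0, 'joint_positions': array([-1.32197954,  0.46837532, -0.01163355,  1.60365621,  0.00600986,
        1.07139997, -0.05634472]), 'qvel': array([ 1.10467845e-03,  6.70466533e-04, -3.65005073e-04, -1.15785481e-03,
        9.89421161e-05, -2.28944661e-03, -1.32089891e-04]), 'tau': array([ 4.67879909e-04, -5.32383120e+01,  2.17928836e-02, -2.51302636e+01,
        1.14948268e-02,  7.83648138e-03,  1.71784183e-05]), 'eef_pos': array([0.18688571, 0.62195317, 0.23032606]), 'tool_rot': array([-3.13979255e+00,  1.20519628e-04,  2.84969962e+00]), 'ft_force': array([ 0.50108537,  0.11923065, -1.023069  ]), 'moment': array([0.01480956, 0.03708405, 0.05756754]), 'gripper_width': 0.08549920974773909}
scene {'fx': 364.1173664904938, 'fy': 364.1173664904938, 'cx': 250.82440683722749, 'cy': 193.83591825616767, 'dist': array([0.00038894, 0.        , 0.        , 0.        , 0.        ]), 'R': array([[ 0.12190621,  0.99249356, -0.00976731],
       [ 0.63606956, -0.0856741 , -0.76686079],
       [-0.7619412 ,  0.08727241, -0.64173915]]), 't': array([-0.06690818, -0.30108785,  1.60451524])}
[... 227 characters left out ...]
0.00599483],
       [-0.98314117,  0.02235303, -0.18147669],
       [ 0.18156499,  0.0019695 , -0.98337697]]), 't': array([0.01443174, 0.58689703, 1.54022582])}
wrist {'fx': 305.3912772469957, 'fy': 305.3912772469957, 'cx': 259.8914290224986, 'cy': 186.6912740634905, 'dist': array([-0.04330019,  0.        ,  0.        ,  0.        ,  0.        ]), 'mount': array([[ 2.88113631e-04, -9.58007201e-01, -2.86743997e-01,
         7.33615645e-02],
       [ 9.99999958e-01,  2.84015244e-04,  5.58859835e-05,
         2.17923813e-04],
       [ 2.79004917e-05, -2.86744001e-01,  9.58007243e-01,
        -1.42265039e-01],
       [ 0.00000000e+00,  0.00000000e+00,  0.00000000e+00,
         1.00000000e+00]])}
```

Run:
```python
import cv2
for n in ("scene","top"):
    im=cv2.imread(f"pics/{n}0.png"); cv2.imwrite(f"pics/{n}0b.png",cv2.resize(im,(800,600),interpolation=cv2.INTER_CUBIC))
```

```text
(no output)
```

View pics/scene0b.png

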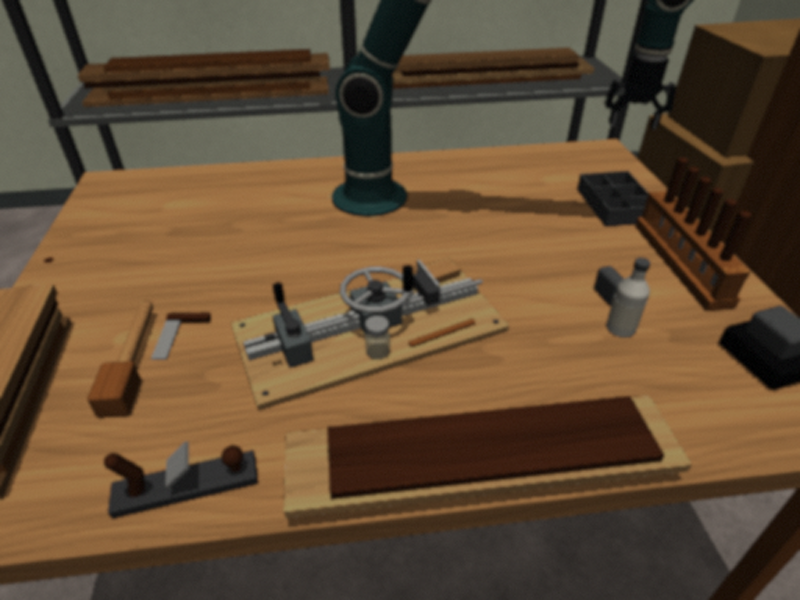

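View pics/top0b.png

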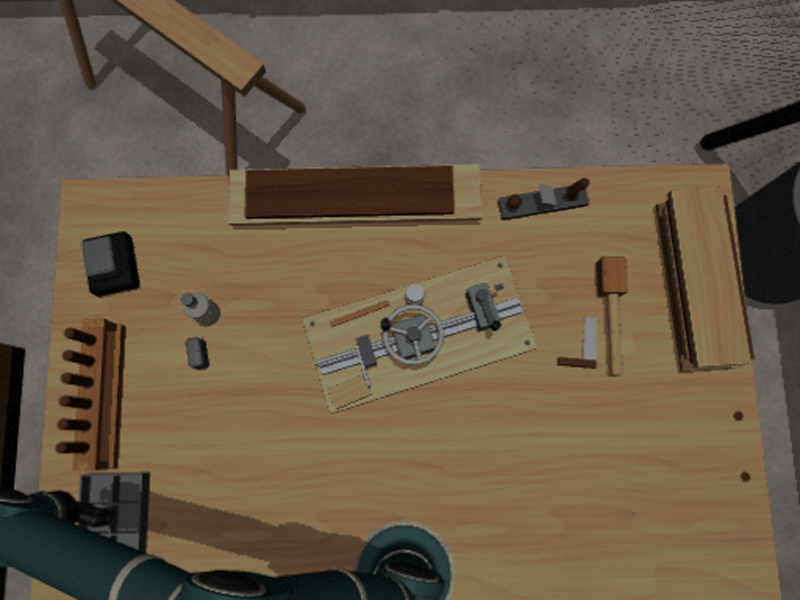

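The scene and top views show the unit ahead of the robot. The handle is on the far-left of the rim, and the lever knob is at the right end. I'll enlarge both.

Run:
```python
import cv2
im=cv2.imread("pics/top0.png")[160:270,190:350]; cv2.imwrite("pics/topc.png",cv2.resize(im,None,fx=5,fy=5,interpolation=cv2.INTER_CUBIC))
im=cv2.imread("pics/scene0.png")[160:265,145:330]; cv2.imwrite("pics/scenec.png",cv2.resize(im,None,fx=4,fy=4,interpolation=cv2.INTER_CUBIC))
```

```text
(no output)
```

View pics/topc.png

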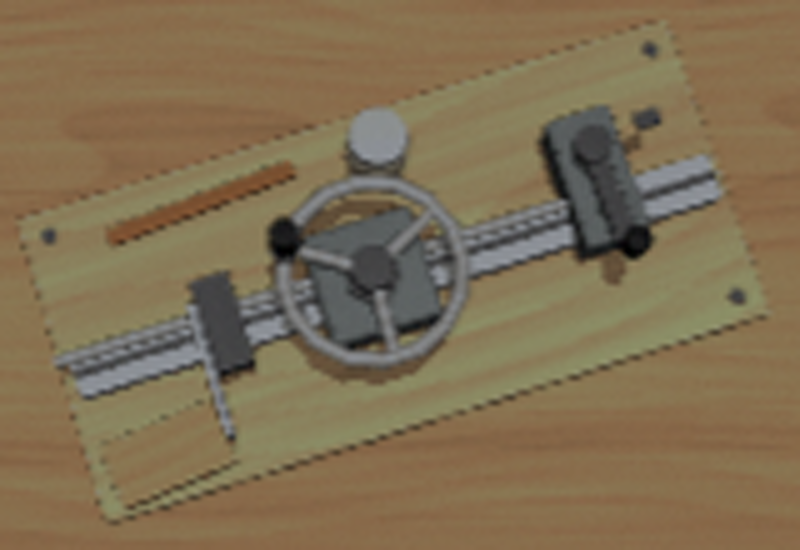

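View pics/scenec.png

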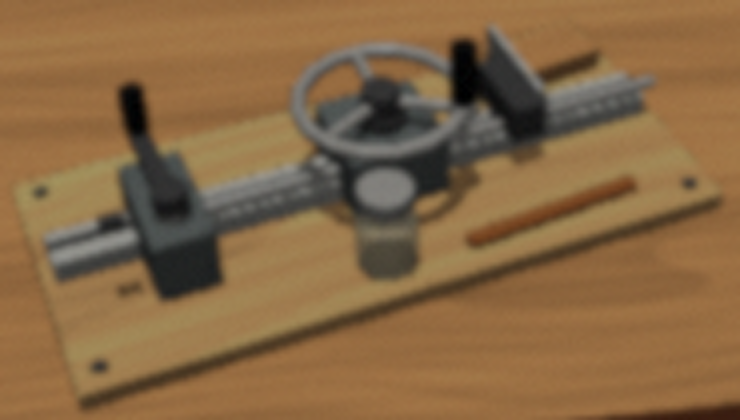

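Top crop (pixel/5 + (190,160)): board corners are at (22,215), (662,22), (768,315) and (112,522). Hub is at (375,266), handle top (285,232), knob top (637,238), pivot (593,143) and jar lid (378,137). Next I convert these to world positions.

```bash
cat > h.py <<'E'
import numpy as np, cv2
from station import manip, optics
from scipy.spatial.transform import Rotation as Ro
def back(c,uv,z):
    K=np.array([[c["fx"],0,c["cx"]],[0,c["fy"],c["cy"]],[0,0,1]])
    p=cv2.undistortPoints(np.array([[uv]],float),K,np.array(c["dist"]))[0,0]
    if "R" in c: R,t=np.array(c["R"]),np.array(c["t"])
    d=R.T@np.array([p[0],p[1],1]); o=-R.T@t
    return o+d*(z-o[2])/d[2]
def proj(c,X):
    K=np.array([[c["fx"],0,c["cx"]],[0,c["fy"],c["cy"]],[0,0,1]])
    return cv2.projectPoints(np.atleast_2d(X).astype(float),cv2.Rodrigues(np.array(c["R"]))[0],np.array(c["t"]),K,np.array(c["dist"]))[0][:,0]
E
python3 - <<'E'
from h import *
c=optics.read_camera("top")
f=lambda x,y,z: back(c,((x+.5)/5-.5+190,(y+.5)/5-.5+160),z)
P={"TL":(22,215,.018),"TR":(662,22,.018),"BR":(768,315,.018),"BL":(112,522,.018),"hub":(375,266,.107),"rim":(371.5,271,.095),"handle":(285,232,.155),"knob":(637,238,.135),"piv":(593,143,.1),"jar":(378,137,.093),"hubtop":(375,266,.107)}
W={k:f(*v) for k,v in P.items()}
for k,v in W.items(): print(k,v.round(4))
L={"TL":(130,240),"TR":(130,-280),"BR":(-110,-280),"BL":(-110,240),"hub":(0,0),"rim":(0,0),"piv":(40,-180)}
A=np.array([[*L[k],0] for k in L])/1e3; B=np.array([[*W[k][:2],0] for k in L])
a0,b0=A.mean(0),B.mean(0); H=(A-a0).T@(B-b0); th=np.arctan2(H[0,1]-H[1,0],H[0,0]+H[1,1])
R=Ro.from_euler('z',th).as_matrix(); o=b0-R@a0
print("yaw",th,"origin",o); print({k:((W[k][:2]-(o+R@A[i])[:2])*1e3).round(1) for i,k in enumerate(L)})
for k in("handle","knob","jar","piv","hub"): print(k,"in unit",(R.T@(np.array([*W[k][:2],0])-o)*1e3).round(1))
# scene crosscheck
s=optics.read_camera("scene")
for k,z in(("handle",.155),("knob",.135)): print(k,"scene px", proj(s,W[k]), (( proj(s,W[k])[0]-[145,160])*4).round(1))
E
```

```text
TL [0.5949 0.2279 0.018 ]
TR [ 0.7345 -0.2633  0.018 ]
BR [ 0.5061 -0.3311  0.018 ]
BL [0.3633 0.1607 0.018 ]
hub [ 0.5358 -0.0361  0.107 ]
rim [ 0.5342 -0.0337  0.095 ]
handle [0.5535 0.0265 0.155 ]
knob [ 0.5471 -0.219   0.135 ]
piv [ 0.6232 -0.1958  0.1   ]
jar [ 0.6327 -0.041   0.093 ]
hubtop [ 0.5358 -0.0361  0.107 ]
yaw 0.28093000473613516 origin [ 0.53471838 -0.03482622  0.        ]
{'TL': array([ 1.8, -3.9]), 'TR': array([-2.8,  4.5]), 'BR': array([-0.5,  3.2]), 'BL': array([ 0.8, -4.6]), 'hub': array([ 1.1, -1.2]), 'rim': array([-0.6,  1.1]), 'piv': array([0.1, 0.9])}
handle in unit [35.  53.8  0. ]
knob in unit [ -39.2 -180.4    0. ]
jar in unit [ 92.4 -33.1   0. ]
piv in unit [  40.4 -179.2    0. ]
hub in unit [ 0.7 -1.5  0. ]
handle scene px [[259.34100367 170.29425842]] [457.4  41.2]
knob scene px [[177.15888244 181.09667806]] [128.6  84.4]
```

```bash
cat >> h.py <<'E'
C=np.array([.535,-.035]); R0=.065
def pose(phi,d,sgn=-1):  # handle angle deg; pusher centre d behind handle; tool sgn*x pushes
    a=np.radians(phi); e=np.array([np.cos(a),np.sin(a)]); t=np.array([-e[1],e[0]])
    return C+R0*e+d*t, (phi+90 if sgn<0 else phi-90)
def rel(target,z=None,s=None):
    s=s or manip.observe(); R=Ro.from_euler('xyz',s["tool_rot"]).as_matrix(); p=s["eef_pos"]
    T=np.array([target[0],target[1],p[2] if z is None else z]); return R.T@(T-p)
def st():
    s=manip.observe(); print("t",round(s["time"],2),"p",s["eef_pos"].round(4),"rpy deg",np.degrees(s["tool_rot"]).round(2),"F",s["ft_force"].round(1),"w",round(s["gripper_width"],4),"q",s["joint_positions"].round(2))
    return s
E
python3 - <<'E'
from h import *
s=st()
for d in(.05,.022):
  p,y=pose(73.3,d); print(p,y,rel(p,.23),rel(p,.118))
# circular rows in tool frame: at pose (phi,d) rotate 7.5 each
phi,d=73.3,.023
p0,y0=pose(phi,d); 
for k in range(1,11):
  p,y=pose(phi-7.5*k,d); a=np.radians(y0); tx=np.array([np.cos(a),np.sin(a)]); ty=np.array([np.sin(a),-np.cos(a)])
  print(k,((p-p0)@tx).round(4),((p-p0)@ty).round(4),np.radians(7.5*k).round(3))
E
```

```text
t 0.25 p [0.187  0.6223 0.2308] rpy deg [-179.95    0.    163.28] F [ 0.2 -1.   0.1] w 0.0854 q [-1.32  0.47 -0.01  1.6   0.01  1.07 -0.06]
[0.50578731 0.04162649] 163.3 [-0.47242882 -0.46434867  0.00124609] [-0.47242184 -0.46425832  0.11324605]
[0.53260634 0.03358039] 163.3 [-0.50042882 -0.46433712  0.00124782] [-0.50042184 -0.46424676  0.11324778]
1 -0.0087 0.0024 0.131
2 -0.0176 0.0037 0.262
3 -0.0266 0.0039 0.393
4 -0.0356 0.0028 0.524
5 -0.0443 0.0006 0.654
6 -0.0527 -0.0028 0.785
7 -0.0606 -0.0072 0.916
8 -0.0678 -0.0126 1.047
9 -0.0743 -0.0189 1.178
10 -0.0798 -0.026 1.309
```

```bash
python3 -m inch '{"linear":[[-0.02,-0.02,0],[-0.05,-0.05,0],[-0.085,-0.085,0],[-0.12,-0.12,0],[-0.155,-0.155,0],[-0.19,-0.19,0],[-0.225,-0.225,0],[-0.26,-0.26,0],[-0.29,-0.29,0],[-0.31,-0.31,0]],"yaw":[0,0,0,0,0,0,0,0,0,0]}' 0 20; python3 -c "
from h import *
st(); p,y=pose(73.3,.05); print(y,rel(p,.23))"
```

```text
time: 1.5
eef_pos: [0.3956, 0.2344, 0.2315]
tool_rot: [3.141, 0.0, 2.848]
ft_force: [0.2, 0.5, -0.3]
gripper_width: 0.0003
t 1.5 p [0.3956 0.2344 0.2315] rpy deg [1.7999e+02 2.0000e-02 1.6315e+02] F [ 0.2  0.5 -0.3] w 0.0003 q [-0.78  0.14  0.19  2.06 -0.03  0.94  0.7 ]
163.3 [-0.16137235 -0.15257933  0.00152401]
```

```bash
python3 -m inch '{"linear":[[-0.02,-0.019,0],[-0.05,-0.047,0],[-0.08,-0.076,0],[-0.11,-0.104,0],[-0.14,-0.132,0],[-0.161,-0.1525,0],[-0.161,-0.1525,0]],"yaw":[0,0,0,0,0,0,0]}'
python3 - <<'E'
from h import *
s=st(); p,y=pose(73.3,.05); print(y,rel(p,.118))
c=optics.read_camera("wrist"); cv2.imwrite("pics/w1.png",c["img"])
c=optics.read_camera("top"); cv2.imwrite("pics/t1.png",cv2.resize(c["img"][150:290,170:370],None,fx=4,fy=4,interpolation=cv2.INTER_CUBIC))
E
```

```text
time: 2.38
eef_pos: [0.5058, 0.0417, 0.2313]
tool_rot: [-3.141, 0.001, 2.845]
ft_force: [-0.5, 0.3, 0.4]
gripper_width: 0.0
t 2.38 p [0.5058 0.0417 0.2313] rpy deg [-1.7996e+02  4.0000e-02  1.6303e+02] F [-0.5  0.3  0.4] w 0.0 q [-0.46  0.23  0.36  1.97 -0.09  0.96  1.22]
163.3 [4.85311621e-05 4.14475365e-05 1.13338640e-01]
```

View pics/w1.png

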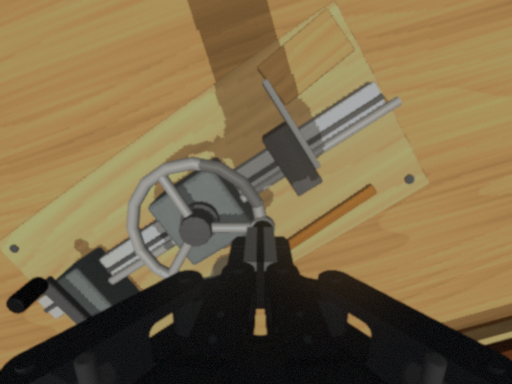

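View pics/t1.png

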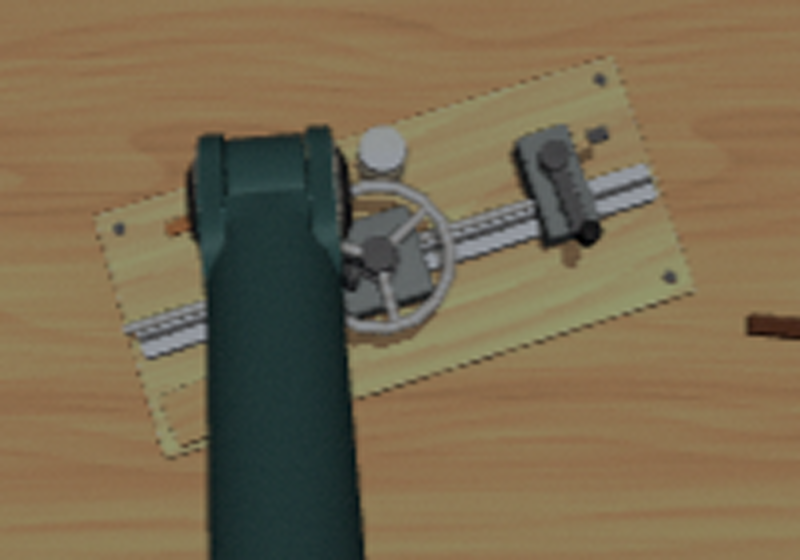

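The wrist view shows the closed fingertips at about (262,228), hiding the handle, with the hub at (197,226). Neither view contradicts the measured positions. I'll go down beside the handle and approach it.

```bash
python3 -m inch '{"linear":[[0,0,0.02],[0,0,0.05],[0,0,0.08],[0,0,0.105],[0,0,0.113],[0,0,0.113],[-0.01,0,0.113],[-0.018,0,0.113],[-0.025,0,0.113],[-0.025,0,0.113]],"yaw":[0,0,0,0,0,0,0,0,0,0]}'
python3 - <<'E'
from h import *
s=st(); p,y=pose(73.3,.023); print(y,rel(p,.118))
c=optics.read_camera("scene"); cv2.imwrite("pics/s2.png",cv2.resize(c["img"][120:270,145:345],None,fx=4,fy=4,interpolation=cv2.INTER_CUBIC))
E
```

```text
time: 3.72
eef_pos: [0.5297, 0.0365, 0.1185]
tool_rot: [3.141, 0.001, 2.849]
ft_force: [-0.6, 1.1, -0.7]
gripper_width: 0.0002
t 3.73 p [0.5297 0.0365 0.1185] rpy deg [1.7999e+02 4.0000e-02 1.6324e+02] F [-0.6  1.1 -0.7] w 0.0002 q [-0.39  0.43  0.32  2.   -0.19  0.74  1.32]
163.3 [-0.00260703 -0.00193063  0.00048657]
```

View pics/s2.png

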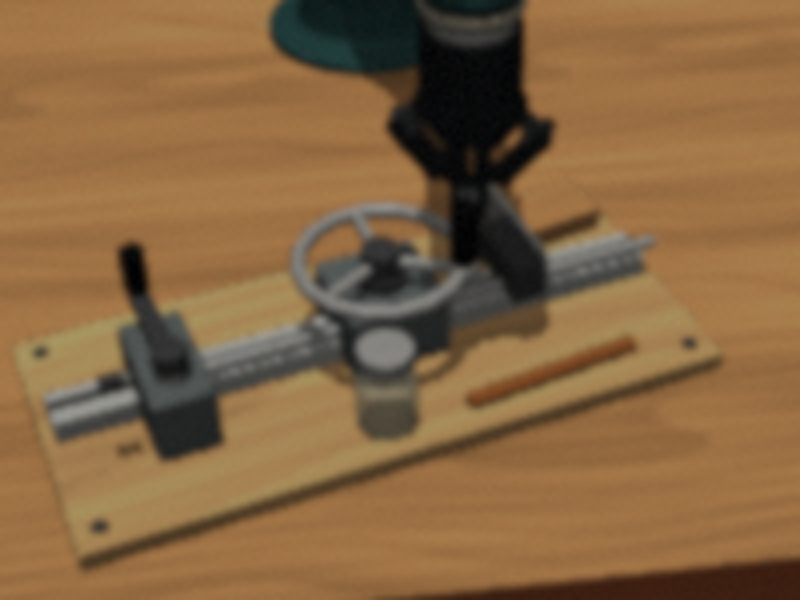

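The handle at (465,210) is just in front of the fingertips. Starting the first arc.

```bash
python3 -m inch '{"linear":[[-0.0087,0.0024,0],[-0.0176,0.0037,0],[-0.0266,0.0039,0],[-0.0356,0.0028,0],[-0.0443,0.0006,0],[-0.0527,-0.0028,0],[-0.0606,-0.0072,0],[-0.0678,-0.0126,0],[-0.0743,-0.0189,0],[-0.0798,-0.026,0]],"yaw":[0.131,0.262,0.393,0.524,0.654,0.785,0.916,1.047,1.178,1.309]}'
python3 - <<'E'
from h import *
s=st(); p,y=pose(-1.7,.025); print(p,y,rel(p,.118)); v=s["eef_pos"][:2]-C; print(np.hypot(*v),np.degrees(np.arctan2(v[1],v[0])))
c=optics.read_camera("scene"); cv2.imwrite("pics/s3.png",cv2.resize(c["img"][120:270,145:345],None,fx=4,fy=4,interpolation=cv2.INTER_CUBIC))
E
```

```text
time: 5.03
eef_pos: [0.5987, -0.0093, 0.1184]
tool_rot: [3.14, -0.002, 1.538]
ft_force: [2.0, 2.3, -0.4]
gripper_width: -0.0003
t 5.03 p [ 0.5987 -0.0093  0.1184] rpy deg [ 1.7993e+02 -1.1000e-01  8.8130e+01] F [ 2.   2.3 -0.4] w -0.0003 q [-0.51  0.58  0.64  1.85 -0.45  0.85  0.32]
[ 0.60071305 -0.01193931] 88.3 [-0.00261986  0.00208684  0.00041819]
0.06871768717432787 22.00386720903063
```

View pics/s3.png

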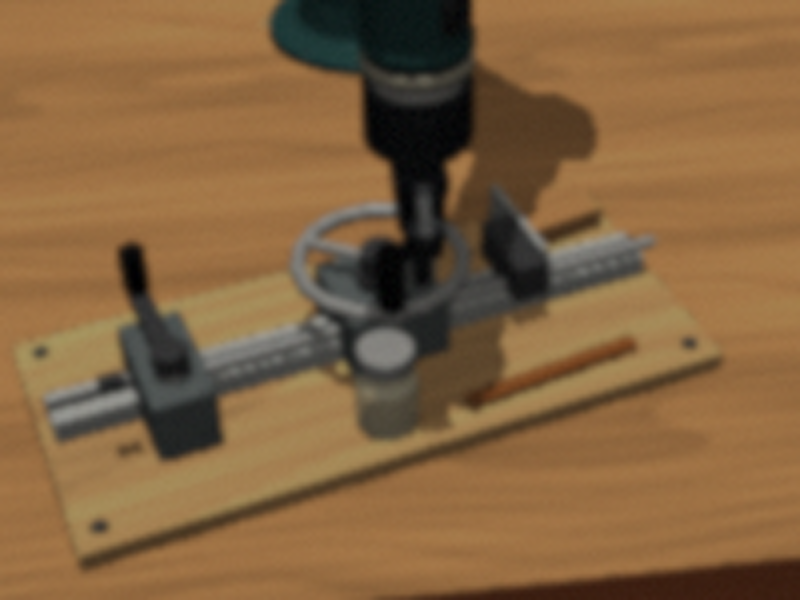

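The handle is at the far side, at (390,265), and being pushed at about 3 N. Repeating the same arc.

```bash
python3 -m inch '{"linear":[[-0.0087,0.0024,0],[-0.0176,0.0037,0],[-0.0266,0.0039,0],[-0.0356,0.0028,0],[-0.0443,0.0006,0],[-0.0527,-0.0028,0],[-0.0606,-0.0072,0],[-0.0678,-0.0126,0],[-0.0743,-0.0189,0],[-0.0798,-0.026,0]],"yaw":[0.131,0.262,0.393,0.524,0.654,0.785,0.916,1.047,1.178,1.309]}'
python3 - <<'E'
from h import *
s=st(); p,y=pose(-76.7,.025); print(p,y,rel(p,.118)); v=s["eef_pos"][:2]-C; print(np.hypot(*v),np.degrees(np.arctan2(v[1],v[0])))
c=optics.read_camera("scene"); cv2.imwrite("pics/s4.png",cv2.resize(c["img"][120:270,145:345],None,fx=4,fy=4,interpolation=cv2.INTER_CUBIC))
E
```

```text
time: 6.32
eef_pos: [0.5697, -0.089, 0.1183]
tool_rot: [-3.14, -0.001, 0.23]
ft_force: [1.6, 1.6, -1.1]
gripper_width: 0.0
t 6.33 p [ 0.5697 -0.089   0.1183] rpy deg [-1.7992e+02 -5.0000e-02  1.3180e+01] F [ 1.6  1.6 -1.1] w 0.0 q [-0.6   0.67  0.97  1.92 -0.7   0.93 -0.63]
[ 0.5742827  -0.09250538] 13.299999999999997 [0.00369078 0.00448128 0.00029334]
0.06415691486168354 -57.29259986552791
```

View pics/s4.png

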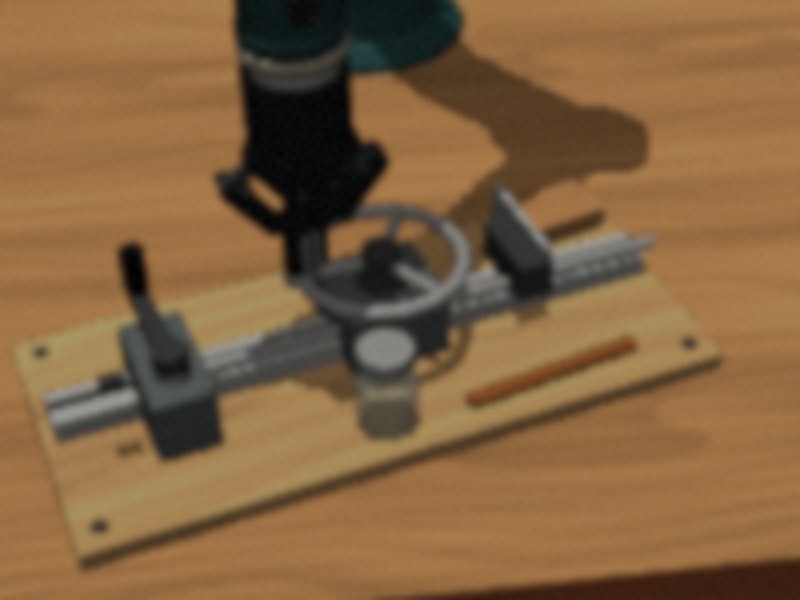

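```bash
python3 -m inch '{"linear":[[-0.0077,0.0044,0],[-0.0166,0.0067,0],[-0.0256,0.0074,0],[-0.0346,0.0066,0],[-0.0433,0.0044,0],[-0.0523,0.0010,0],[-0.0606,-0.0038,0],[-0.0682,-0.0096,0],[-0.0682,-0.0096,0]],"yaw":[0.131,0.262,0.393,0.524,0.654,0.785,0.916,1.047,1.047]}'
python3 - <<'E'
from h import *
s=st(); v=s["eef_pos"][:2]-C; print(np.hypot(*v),np.degrees(np.arctan2(v[1],v[0])))
c=optics.read_camera("scene"); cv2.imwrite("pics/s5.png",cv2.resize(c["img"][120:270,145:345],None,fx=4,fy=4,interpolation=cv2.INTER_CUBIC))
for ph in (-130,-140,-150): a=np.radians(ph);print(ph,(proj(c,[*(C+.065*np.array([np.cos(a),np.sin(a)])),.155])-[145,120])*4)
c=optics.read_camera("wrist"); cv2.imwrite("pics/w5.png",c["img"])
E
```

```text
time: 7.5
eef_pos: [0.5003, -0.0959, 0.118]
tool_rot: [3.141, 0.001, -0.811]
ft_force: [-0.3, -0.3, -0.1]
gripper_width: 0.0003
t 7.5 p [ 0.5003 -0.0959  0.118 ] rpy deg [ 1.7994e+02  5.0000e-02 -4.6470e+01] F [-0.3 -0.3 -0.1] w 0.0003 q [-0.78  0.75  1.25  2.08 -0.88  0.99 -1.43]
0.07007223099632495 -119.64973717929519
-130 [[303.2678898  166.85793356]]
-140 [[312.99229546 160.17050387]]
-150 [[324.36216502 154.52890222]]
```

View pics/s5.png

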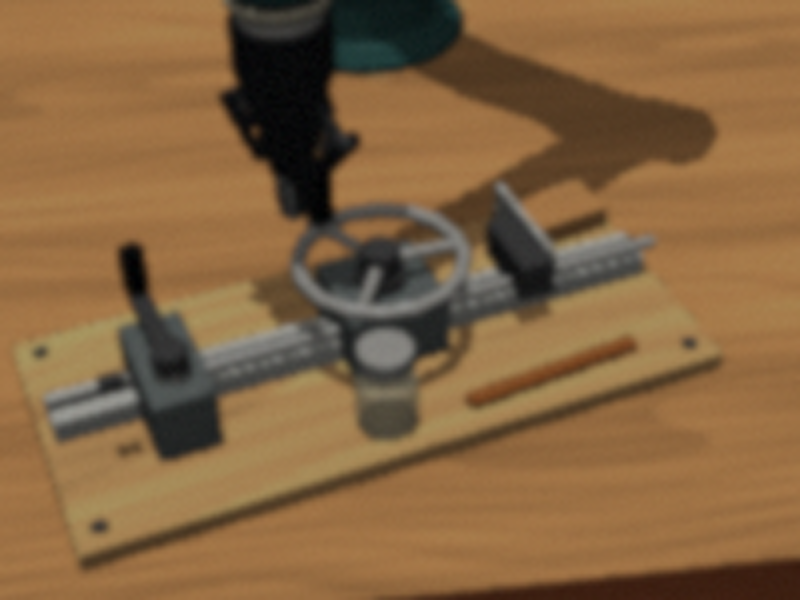

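View pics/w5.png

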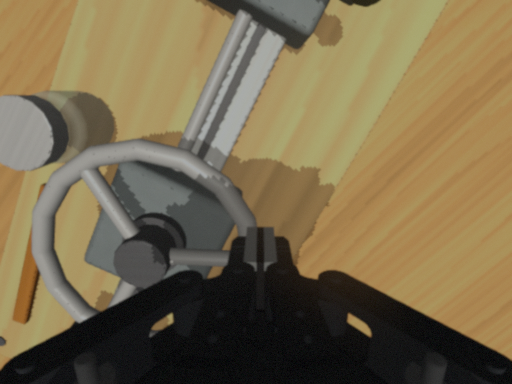

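The handle is hidden behind the fingers; one spoke points right at the fingertips (220,258 in the wrist view), as expected. I'll back off and turn the tool half round so the wrist has range left.

```bash
python3 -m inch '{"linear":[[0.02,0,0],[0.04,0,0],[0.04,0,0],[0.04,0,0],[0.04,0,0],[0.04,0,0],[0.04,0,0],[0.04,0,0],[0.04,0,0],[0.04,0,0]],"yaw":[0,0,-0.18,-0.36,-0.54,-0.72,-0.9,-1.08,-1.26,-1.44]}' && python3 -m inch '{"linear":[[0,0,0],[0,0,0],[0,0,0],[0,0,0],[0,0,0],[0,0,0],[0,0,0],[0,0,0],[0,0,0],[0,0,0]],"yaw":[-0.18,-0.36,-0.54,-0.72,-0.9,-1.08,-1.26,-1.44,-1.62,-1.7]}'
python3 - <<'E'
from h import *
s=st(); 
c=optics.read_camera("wrist"); cv2.imwrite("pics/w6.png",c["img"])
c=optics.read_camera("top"); cv2.imwrite("pics/t6.png",cv2.resize(c["img"][150:290,170:370],None,fx=4,fy=4,interpolation=cv2.INTER_CUBIC))
c=optics.read_camera("scene"); cv2.imwrite("pics/s6.png",cv2.resize(c["img"][120:270,145:345],None,fx=4,fy=4,interpolation=cv2.INTER_CUBIC))
E
```

```text
time: 8.85
eef_pos: [0.5285, -0.1256, 0.1185]
tool_rot: [3.142, -0.0, 0.634]
ft_force: [0.0, 0.4, -0.8]
gripper_width: 0.0001
time: 10.1
eef_pos: [0.5286, -0.1258, 0.1186]
tool_rot: [3.141, 0.0, 2.331]
ft_force: [0.1, -0.9, 0.1]
gripper_width: -0.0003
t 10.1 p [ 0.5286 -0.1258  0.1186] rpy deg [1.7996e+02 3.0000e-02 1.3354e+02] F [ 0.1 -0.9  0.1] w -0.0003 q [-0.19  0.46  0.45  1.98 -0.28  0.76  1.19]
```

View pics/w6.png

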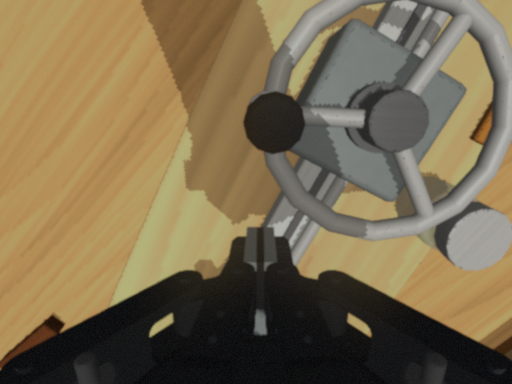

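View pics/s6.png

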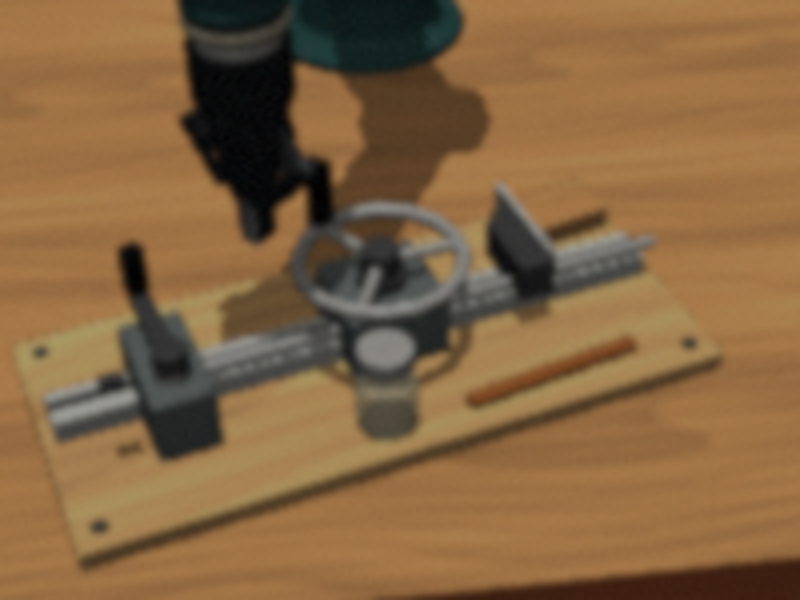

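View pics/t6.png

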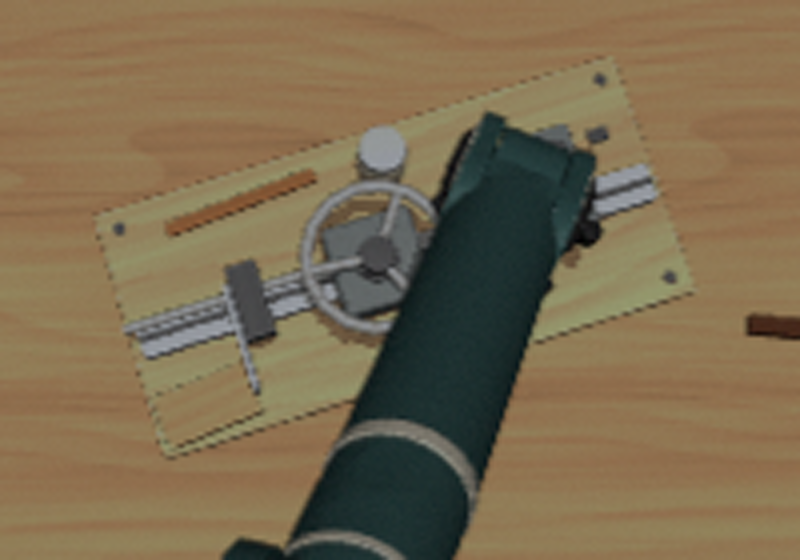

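The wrist view has the handle top clear at (274,122) and the hub top at (397,118). I'll measure the handle angle from these and refine the wheel centre.

```bash
cat >> h.py <<'E'
def wback(c,uv,z,s=None):
    s=s or manip.observe(); M=np.array(c["mount"]); T=np.eye(4); T[:3,:3]=Ro.from_euler('xyz',s["tool_rot"]).as_matrix(); T[:3,3]=s["eef_pos"]
    W=T@M; Ri=W[:3,:3].T
    return back(dict(c,R=Ri,t=-Ri@W[:3,3]),uv,z)
E
python3 - <<'E'
from h import *
s=manip.observe(); c=optics.read_camera("wrist")
h=wback(c,(274,122),.155,s); u=wback(c,(397,118),.107,s); j=wback(c,(477,239),.093,s); print(h,u,j)
v=(h-u)[:2]; print(np.hypot(*v),np.degrees(np.arctan2(v[1],v[0]))); v=h[:2]-C; print(np.hypot(*v),np.degrees(np.arctan2(v[1],v[0])))
# rows: from current (sgn=+1): contact
phi=-142.
for d in(.0225,):
  p,y=pose(phi,d,1); print(p,y%360,rel(p,.118,s))
p0,y0=pose(phi,.0225,1);a=np.radians(y0); tx=np.array([np.cos(a),np.sin(a)]); ty=np.array([np.sin(a),-np.cos(a)])
for k in range(1,11):
  p,y=pose(phi-7*k,.0225,1); print(k,((p-p0)@tx).round(4),((p-p0)@ty).round(4),np.radians(7*k).round(3))
E
```

```text
[ 0.48762037 -0.07536264  0.155     ] [ 0.5350697  -0.03312813  0.107     ] [ 0.63411431 -0.04137231  0.093     ]
0.06352317005717954 -138.32781417934302
0.062241243540440985 -139.57237251812063
[ 0.49763168 -0.09274824] 128.0 [0.04523148 0.00013591 0.00052884]
1 0.0081 -0.0023 0.122
2 0.0164 -0.0035 0.244
3 0.0248 -0.0037 0.367
4 0.0331 -0.003 0.489
5 0.0414 -0.0012 0.611
6 0.0493 0.0016 0.733
7 0.0568 0.0054 0.855
8 0.0638 0.01 0.977
9 0.0702 0.0154 1.1
10 0.0759 0.0216 1.222
```

Run:
```python
from h import *
s=manip.observe(); p,y=pose(-139.5,.026,1); print(p,y+360,np.degrees(s["tool_rot"])[2],rel(p,.118,s))
```

```text
[ 0.50245926 -0.09698468] 130.5 133.16066641137513 [0.03878997 0.00073304 0.00046493]
```

```bash
python3 -m inch '{"linear":[[0.01,0,0],[0.02,0,0],[0.03,0.0005,0],[0.039,0.0005,0],[0.039,0.0005,0],[0.039,0.0005,0]],"yaw":[0.02,0.04,0.05,0.05,0.05,0.05]}'
python3 - <<'E'
from h import *
s=st(); p,y=pose(-139.5,.026,1); print(rel(p,.118))
# rows from actual current pose to ideal path poses
for k in range(1,11):
  p,y=pose(-139.5-7*k,.026,1); r=rel(p,.118); print(k,r.round(4),round(np.radians((np.degrees(s["tool_rot"][2])-y+180)%360-180),3))
E
```

```text
time: 11.05
eef_pos: [0.5023, -0.0968, 0.1185]
tool_rot: [3.141, 0.001, 2.275]
ft_force: [0.2, 0.1, -0.2]
gripper_width: -0.0002
t 11.05 p [ 0.5023 -0.0968  0.1185] rpy deg [1.7998e+02 3.0000e-02 1.3034e+02] F [ 0.2  0.1 -0.2] w -0.0002 q [-0.26  0.41  0.47  2.05 -0.28  0.73  1.09]
[-2.44995303e-04 -6.28761574e-05  4.79296376e-04]
1 [ 0.0079 -0.0028  0.0005] 0.119
2 [ 0.0162 -0.0045  0.0005] 0.242
3 [ 0.0248 -0.0051  0.0005] 0.364
4 [ 0.0333 -0.0048  0.0005] 0.486
5 [ 0.0417 -0.0033  0.0005] 0.608
6 [ 0.0499 -0.0009  0.0004] 0.73
7 [0.0578 0.0025 0.0004] 0.852
8 [0.0651 0.0069 0.0004] 0.975
9 [0.0719 0.0121 0.0004] 1.097
10 [0.078  0.0181 0.0004] 1.219
```

```bash
python3 -m inch '{"linear":[[0.0079,-0.0028,0],[0.0162,-0.0045,0],[0.0248,-0.0051,0],[0.0333,-0.0048,0],[0.0417,-0.0033,0],[0.0499,-0.0009,0],[0.0578,0.0025,0],[0.0651,0.0069,0],[0.0719,0.0121,0],[0.078,0.0181,0]],"yaw":[0.12,0.242,0.364,0.486,0.608,0.73,0.852,0.975,1.097,1.219]}'
python3 - <<'E'
from h import *
s=st(); p,y=pose(-209.5,.026,1); print(rel(p,.118))
for k in range(1,11):
  p,y=pose(-209.5-7*k,.026,1); r=rel(p,.118); print(k,r.round(4),round(np.radians((np.degrees(s["tool_rot"][2])-y+180)%360-180),3))
c=optics.read_camera("scene"); cv2.imwrite("pics/s7.png",cv2.resize(c["img"][120:270,145:345],None,fx=4,fy=4,interpolation=cv2.INTER_CUBIC))
E
```

```text
time: 12.3
eef_pos: [0.465, -0.0263, 0.1183]
tool_rot: [-3.141, 0.001, 1.051]
ft_force: [-1.4, -3.0, 1.5]
gripper_width: 0.0002
t 12.3 p [ 0.465  -0.0263  0.1183] rpy deg [-1.7999e+02  6.0000e-02  6.0200e+01] F [-1.4 -3.   1.5] w 0.0002 q [-0.66  0.4   0.78  2.17 -0.43  0.72 -0.11]
[0.0008549  0.00018103 0.00033302]
1 [ 0.009  -0.0025  0.0003] 0.117
2 [ 0.0173 -0.0043  0.0003] 0.239
3 [ 0.0258 -0.005   0.0003] 0.361
4 [ 0.0344 -0.0046  0.0003] 0.483
5 [ 0.0428 -0.0032  0.0003] 0.606
6 [ 0.051  -0.0008  0.0003] 0.728
7 [0.0589 0.0026 0.0003] 0.85
8 [0.0662 0.0069 0.0003] 0.972
9 [0.073  0.0121 0.0003] 1.094
10 [0.0791 0.0181 0.0003] 1.216
```

View pics/s7.png

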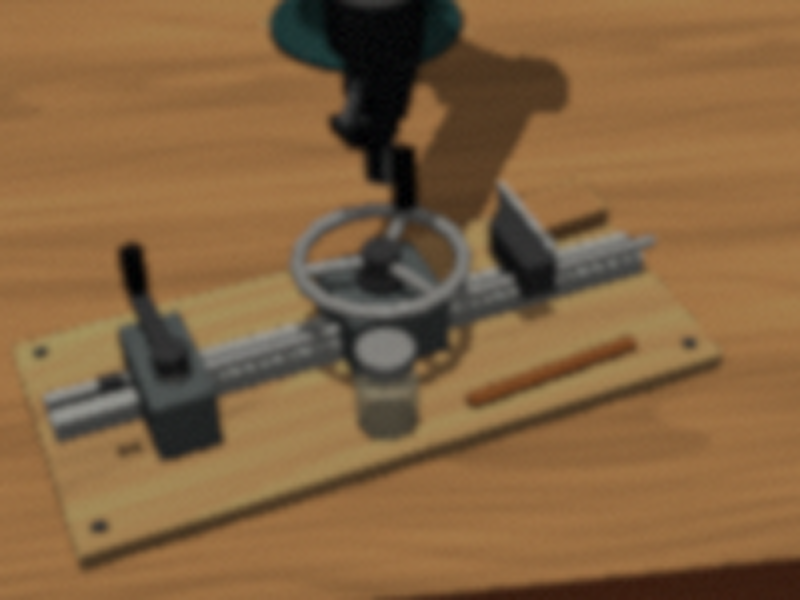

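The handle is at (403,178) and still in contact. I'll repeat the arc with slower rows at the end.

```bash
python3 -m inch '{"linear":[[0.0079,-0.0028,0],[0.0162,-0.0045,0],[0.0248,-0.0051,0],[0.0333,-0.0048,0],[0.0417,-0.0033,0],[0.0499,-0.0009,0],[0.0578,0.0025,0],[0.0651,0.0069,0],[0.0688,0.0095,0],[0.0719,0.0121,0]],"yaw":[0.12,0.242,0.364,0.486,0.608,0.73,0.852,0.975,1.036,1.097]}'; python3 -m inch '{"linear":[[0,0,0]],"yaw":[0]}';python3 - <<'E'
from h import *
s=st(); p,y=pose(-272.5,.026,1); print(rel(p,.118))
c=optics.read_camera("scene"); cv2.imwrite("pics/s8.png",cv2.resize(c["img"][150:200,220:300],None,fx=8,fy=8,interpolation=cv2.INTER_CUBIC))
a=cv2.imread("pics/scene0.png"); cv2.imwrite("pics/s8ref.png",cv2.resize(a[150:200,220:300],None,fx=8,fy=8,interpolation=cv2.INTER_CUBIC))
E
```

```text
time: 13.6
eef_pos: [0.5105, 0.0318, 0.1177]
tool_rot: [-3.141, 0.003, -0.041]
ft_force: [-2.5, 2.6, -0.9]
gripper_width: -0.0002
time: 13.72
eef_pos: [0.5111, 0.0313, 0.1179]
tool_rot: [3.141, 0.001, -0.039]
ft_force: [-1.2, 1.0, -0.2]
gripper_width: -0.0001
t 13.72 p [0.5111 0.0313 0.1179] rpy deg [ 1.7998e+02  6.0000e-02 -2.2200e+00] F [-1.2  1.  -0.2] w -0.0001 q [-0.91  0.59  1.03  2.07 -0.68  0.86 -1.09]
[ 7.23272917e-04  1.84365603e-04 -7.43440864e-05]
```

View pics/s8.png

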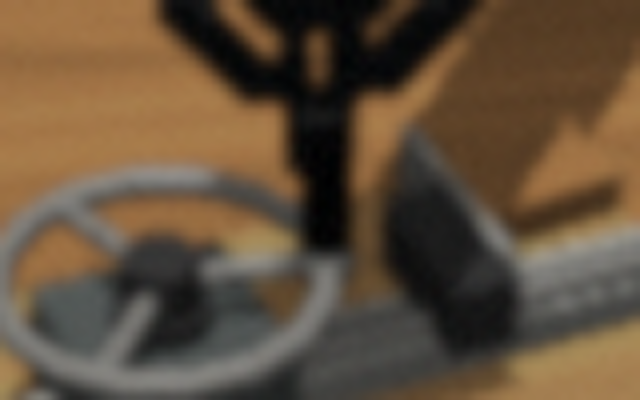

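View pics/s8ref.png

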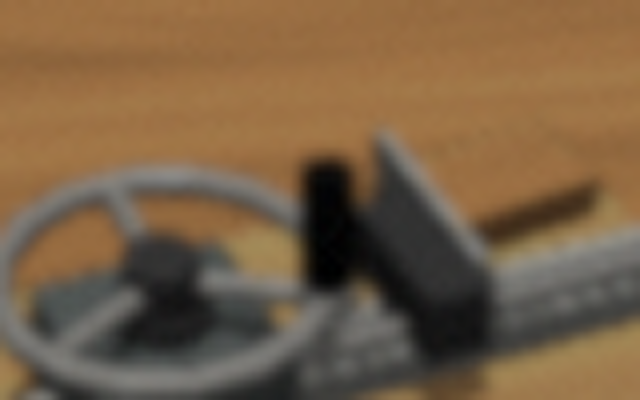

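Run:
```python
from h import *
s=st()
c=optics.read_camera("wrist"); cv2.imwrite("pics/w8.png",c["img"])
```

```text
t 13.78 p [0.5111 0.0311 0.118 ] rpy deg [ 1.7998e+02  4.0000e-02 -2.2300e+00] F [-1.4  0.6 -0.8] w -0.0002 q [-0.91  0.59  1.03  2.07 -0.68  0.86 -1.09]
```

View pics/w8.png

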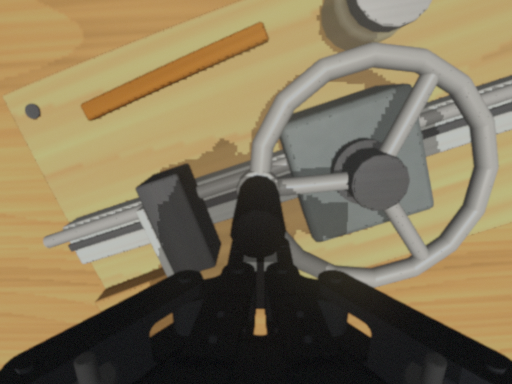

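Run:
```python
from h import *
s=manip.observe(); c=optics.read_camera("wrist")
u=wback(c,(378,180),.107,s); print("hub",u)
for n,uv,z,o in(("handle",(259,228),.155,0),("sp1",(435,78),.097,120),("sp2",(421,258),.097,-120),("base",(262,184),.101,0)):
  h=wback(c,uv,z,s); 
  for q in(u[:2],C):
    v=h[:2]-q; print(n,h.round(4),np.hypot(*v).round(4),(np.degrees(np.arctan2(v[1],v[0]))+o).round(1))
# reference from initial top image
c=optics.read_camera("top")
f=lambda x,y,z: back(c,((x+.5)/5-.5+190,(y+.5)/5-.5+160),z)
u=f(375,266,.107)
for n,xy,o in(("sp1",(436,207),120),("sp2",(390,358),-120)):
  v=(f(*xy,.097)-u)[:2]; print(n,np.hypot(*v),np.degrees(np.arctan2(v[1],v[0])),np.degrees(np.arctan2(v[1],v[0]))+o)
```

```text
hub [ 0.53902639 -0.03180554  0.107     ]
handle [0.5359 0.0306 0.155 ] 0.0625 92.8
handle [0.5359 0.0306 0.155 ] 0.0656 89.2
sp1 [ 0.5896 -0.062   0.097 ] 0.0589 89.2
sp1 [ 0.5896 -0.062   0.097 ] 0.0609 93.7
sp2 [ 0.4856 -0.0661  0.097 ] 0.0635 -267.3
sp2 [ 0.4856 -0.0661  0.097 ] 0.0584 -267.8
base [0.5375 0.0291 0.101 ] 0.0609 91.4
base [0.5375 0.0291 0.101 ] 0.0641 87.8
sp1 0.06275287403027556 -46.09204139283547 73.90795860716453
sp2 0.06540869157361946 -171.96399183019312 -291.9639918301931
```

```bash
python3 -m inch '{"linear":[[0.004,-0.0015,0],[0.0081,-0.0028,0],[0.0122,-0.0038,0],[0.0164,-0.0045,0],[0.0164,-0.0045,0]],"yaw":[0.06,0.12,0.182,0.244,0.244]}'; python3 -m inch '{"linear":[[-0.02,0,0],[-0.04,0,0],[-0.04,0,-0.05],[-0.04,0,-0.1],[-0.08,0,-0.1],[-0.12,0,-0.1],[-0.16,0,-0.1],[-0.16,0,-0.1]],"yaw":[0,0,0,0,0,0,0,0]}';  python3 - <<'E'
from h import *
s=st()
c=optics.read_camera("top"); cv2.imwrite("pics/top9.png",c["img"]); cv2.imwrite("pics/t9.png",cv2.resize(c["img"][160:270,190:350],None,fx=5,fy=5,interpolation=cv2.INTER_CUBIC))
c=optics.read_camera("scene"); cv2.imwrite("pics/s9.png",cv2.resize(c["img"][150:200,220:300],None,fx=8,fy=8,interpolation=cv2.INTER_CUBIC))
E
```

```text
time: 14.55
eef_pos: [0.5282, 0.0349, 0.1184]
tool_rot: [3.141, -0.001, -0.284]
ft_force: [-0.4, 0.2, 0.4]
gripper_width: 0.0004
time: 15.55
eef_pos: [0.3742, 0.0778, 0.2162]
tool_rot: [3.132, 0.014, -0.285]
ft_force: [-0.9, 0.2, -1.1]
gripper_width: -0.0001
t 15.55 p [0.3742 0.0778 0.2162] rpy deg [179.48   0.8  -16.35] F [-0.9  0.2 -1.1] w -0.0001 q [-1.58 -0.07  1.3   2.27  0.08  0.91 -2.18]
```

View pics/t9.png

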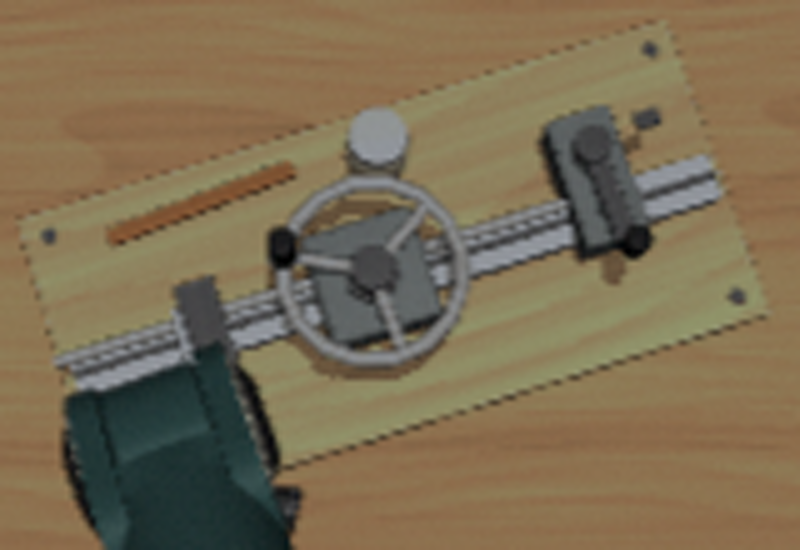

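View pics/s9.png

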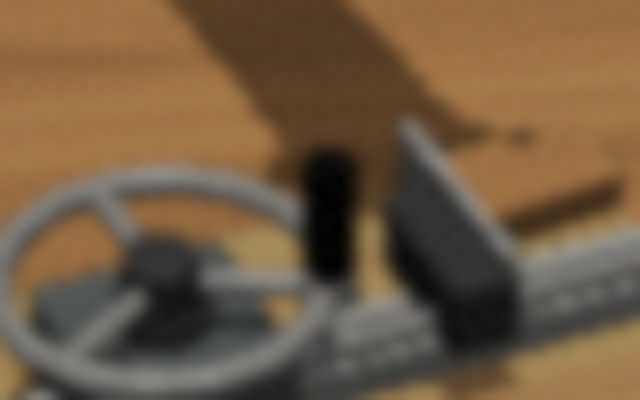

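The handle is slightly short of its start: its top is at about (282,240) against (285,232) at the beginning. I'll quantify that with a centroid.

Run:
```python
from h import *
c=optics.read_camera("top")
def ang(fn,show=0):
    g=cv2.cvtColor(cv2.imread(fn),cv2.COLOR_BGR2GRAY).astype(float)
    x0,y0=238,197; r=g[y0:218,x0:257]; w=np.clip(60-r,0,None); yy,xx=np.mgrid[:r.shape[0],:r.shape[1]]
    m=w>25
    # keep the blob
    n,l=cv2.connectedComponents(m.astype(np.uint8)); k=max(range(1,n),key=lambda i:(w*(l==i)).sum()); w=w*(cv2.dilate((l==k).astype(np.uint8),np.ones((3,3)))>0)
    uv=((xx*w).sum()/w.sum()+x0,(yy*w).sum()/w.sum()+y0); h=back(c,uv,.14); v=h[:2]-C
    print(fn,uv,h.round(4),np.hypot(*v),np.degrees(np.arctan2(v[1],v[0])))
ang("pics/top0.png"); ang("pics/top9.png")
# wheel rotation by matching polar-unwarped annulus of rectified plane z=.1
def polar(fn,dc=(0,0)):
    im=cv2.cvtColor(cv2.imread(fn),cv2.COLOR_BGR2GRAY)
    A=np.radians(np.arange(0,360,.5)); rr=np.linspace(.022,.055,25)
    P=np.array([[C[0]+r*np.cos(a),C[1]+r*np.sin(a),.096] for r in rr for a in A]); uv=proj(c,P).astype(np.float32)
    return cv2.remap(im,uv[:,0].reshape(25,-1),uv[:,1].reshape(25,-1),cv2.INTER_CUBIC)
for n in("top0","top9"): cv2.imwrite(f"pics/pol_{n}.png",cv2.resize(polar(f"pics/{n}.png"),(720,200)))
a=cv2.imread("pics/pol_top0.png");b=cv2.imread("pics/pol_top9.png"); cv2.imwrite("pics/pol.png",np.vstack([a,b]))
```

```text
pics/top0.png (np.float64(246.5291997116078), np.float64(207.75486661860128)) [0.5499 0.0272 0.14  ] 0.06394843103849562 76.55961701607049
pics/top9.png (np.float64(246.09284627092848), np.float64(209.52739726027397)) [0.5436 0.0288 0.14  ] 0.06441471919065027 82.29522781673212
```

View pics/pol.png

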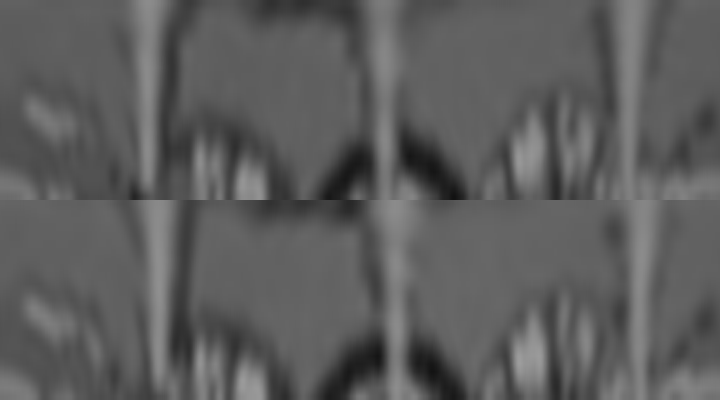

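Spokes and centroid both say about 6° is still to go. I'll return to the same contact and push 6° further.

Run:
```python
from h import *
s=st(); P=np.array([.5282,.0349]); a=np.radians(-16.3); tx=np.array([np.cos(a),np.sin(a)])
Q=C+Ro.from_euler('z',-6,degrees=True).as_matrix()[:2,:2]@(P-C); b=np.radians(-22.3); tq=np.array([np.cos(b),np.sin(b)])
print("Q",Q)
for n,p,z in(("back40 up",P-.04*tx,.216),("back40 dn",P-.04*tx,.118),("back10",P-.01*tx,.118),("P",P,.118),("Q",Q,.118)): print(n,p.round(4),rel(p,z,s).round(4))
```

```text
t 15.7 p [0.3743 0.0789 0.217 ] rpy deg [-179.99    1.09  -16.24] F [ 0.2 -0.4  0.5] w -0.0001 q [-1.57 -0.07  1.3   2.27  0.07  0.91 -2.17]
Q [0.53554379 0.03522787]
back40 up [0.4898 0.0461] [ 0.12   -0.0008 -0.0013]
back40 dn [0.4898 0.0461] [ 0.1219 -0.0008  0.0967]
back10 [0.5186 0.0377] [ 0.1519 -0.0008  0.0961]
P [0.5282 0.0349] [ 0.1619 -0.0007  0.0959]
Q [0.5355 0.0352] [ 0.1689 -0.0031  0.0958]
```

```bash
python3 -m inch '{"linear":[[0.03,0,0],[0.06,0,0],[0.09,0,0],[0.12,0,0],[0.12,0,0],[0.12,0,0]],"yaw":[0,0,0,0,0,0]}'
python3 - <<'E'
from h import *
s=st(); P=np.array([.5282,.0349]); a=np.radians(-16.3); tx=np.array([np.cos(a),np.sin(a)])
Q=np.array([.5355,.0352])
for n,p,z in(("back40 dn",P-.04*tx,.118),("back10",P-.01*tx,.118),("P",P,.118),("Q",Q,.118)): print(n,p.round(4),rel(p,z,s).round(4))
E
```

```text
time: 16.45
eef_pos: [0.4895, 0.0424, 0.2133]
tool_rot: [3.128, 0.017, -0.288]
ft_force: [-1.0, -0.5, 0.1]
gripper_width: -0.0002
t 16.45 p [0.4895 0.0424 0.2133] rpy deg [179.22   0.96 -16.51] F [-1.  -0.5  0.1] w -0.0002 q [-1.08  0.39  1.15  2.04 -0.42  1.   -1.58]
back40 dn [0.4898 0.0461] [ 0.0009 -0.0049  0.0952]
back10 [0.5186 0.0377] [ 0.0309 -0.005   0.0947]
P [0.5282 0.0349] [ 0.0409 -0.0051  0.0946]
Q [0.5355 0.0352] [ 0.0478 -0.0074  0.0944]
```

```bash
python3 -m inch '{"linear":[[0,-0.002,0.03],[0.001,-0.005,0.06],[0.001,-0.005,0.09],[0.001,-0.005,0.095],[0.016,-0.005,0.095],[0.031,-0.005,0.095],[0.031,-0.005,0.095],[0.031,-0.005,0.095]],"yaw":[0,0,0,0,0,0,0,0]}'
python3 - <<'E'
from h import *
s=st(); P=np.array([.5282,.0349])
Q=np.array([.5355,.0352])
for n,p,z in(("P",P,.118),("Q",Q,.118)): print(n,p.round(4),rel(p,z,s).round(4))
E
```

```text
time: 17.45
eef_pos: [0.5191, 0.0391, 0.1193]
tool_rot: [3.133, 0.016, -0.288]
ft_force: [-0.2, 0.3, 0.4]
gripper_width: -0.0003
t 17.45 p [0.5191 0.0391 0.1193] rpy deg [179.48   0.91 -16.49] F [-0.2  0.3  0.4] w -0.0003 q [-0.87  0.58  0.95  2.04 -0.62  0.86 -1.42]
P [0.5282 0.0349] [0.0099 0.0014 0.0012]
Q [0.5355 0.0352] [ 0.0168 -0.001   0.001 ]
```

```bash
python3 -m inch '{"linear":[[0.005,0.001,0],[0.0095,0.0013,0],[0.012,0.001,0],[0.0145,0,0],[0.0165,-0.001,0],[0.0165,-0.001,0],[0.0165,-0.001,0]],"yaw":[0,0.02,0.05,0.08,0.105,0.105,0.105]}'; python3 -c "
from h import *
s=st();print(rel(np.array([.5355,.0352]),.118,s))"
```

```text
time: 18.32
eef_pos: [0.5353, 0.0354, 0.1188]
tool_rot: [3.131, 0.014, -0.392]
ft_force: [-0.9, 0.4, 0.4]
gripper_width: 0.0002
t 18.32 p [0.5353 0.0354 0.1188] rpy deg [179.37   0.82 -22.48] F [-0.9  0.4  0.4] w 0.0002 q [-0.86  0.61  0.97  2.   -0.65  0.89 -1.5 ]
[0.00027801 0.00011982 0.00075931]
```

```bash
python3 -m inch '{"linear":[[-0.02,0,0],[-0.04,0,0],[-0.05,0,-0.05],[-0.05,0,-0.1],[-0.06,-0.04,-0.1],[-0.07,-0.08,-0.1],[-0.08,-0.12,-0.1],[-0.08,-0.16,-0.1],[-0.08,-0.16,-0.1]],"yaw":[0,0,0,0,0,0,0,0,0]}';  python3 - <<'E'
from h import *
s=st()
c=optics.read_camera("top"); cv2.imwrite("pics/top10.png",c["img"]); cv2.imwrite("pics/t10.png",cv2.resize(c["img"][160:270,190:350],None,fx=5,fy=5,interpolation=cv2.INTER_CUBIC))
d=optics.read_camera("scene"); cv2.imwrite("pics/scene10.png",d["img"]);cv2.imwrite("pics/s10.png",cv2.resize(d["img"][150:200,220:300],None,fx=8,fy=8,interpolation=cv2.INTER_CUBIC))
def polar(fn):
    im=cv2.cvtColor(cv2.imread(fn),cv2.COLOR_BGR2GRAY)
    A=np.radians(np.arange(0,360,.5)); rr=np.linspace(.022,.055,25)
    P=np.array([[C[0]+r*np.cos(a),C[1]+r*np.sin(a),.096] for r in rr for a in A]); uv=proj(c,P).astype(np.float32)
    return cv2.remap(im,uv[:,0].reshape(25,-1),uv[:,1].reshape(25,-1),cv2.INTER_CUBIC)
pp={n:polar(f"pics/{n}.png") for n in("top0","top9","top10")}
cv2.imwrite("pics/pol2.png",np.vstack([cv2.resize(pp[n],(720,180)) for n in("top0","top10")]))
# spoke shift by template match on the three windows
for n in("top9","top10"):
  for x in(150,383,628):
    t=pp["top0"][:16,x-28:x+28]; sr=pp[n][:16,x-60:x+60]
    r=cv2.matchTemplate(sr,t,cv2.TM_CCOEFF_NORMED)[0]; k=int(r.argmax()); 
    f=(r[k-1]-r[k+1])/(2*(r[k-1]-2*r[k]+r[k+1])) if 0<k<len(r)-1 else 0
    print(n,x,"deg",(k+f-32)*.5,r[k])
E
```

```text
time: 19.45
eef_pos: [0.5247, 0.2178, 0.2178]
tool_rot: [3.131, 0.014, -0.387]
ft_force: [0.8, -1.3, 0.1]
gripper_width: -0.0002
t 19.45 p [0.5247 0.2178 0.2178] rpy deg [179.37   0.78 -22.16] F [ 0.8 -1.3  0.1] w -0.0002 q [-1.25  0.55  1.09  1.86 -0.54  1.1  -1.9 ]
top9 150 deg 5.841179 0.9730079
top9 383 deg 5.6452236 0.8656987
top9 628 deg 5.5724564 0.95424056
top10 150 deg -0.31340313 0.9828567
top10 383 deg -0.4795122 0.9715266
top10 628 deg -0.9593134 0.9855009
```

View pics/t10.png

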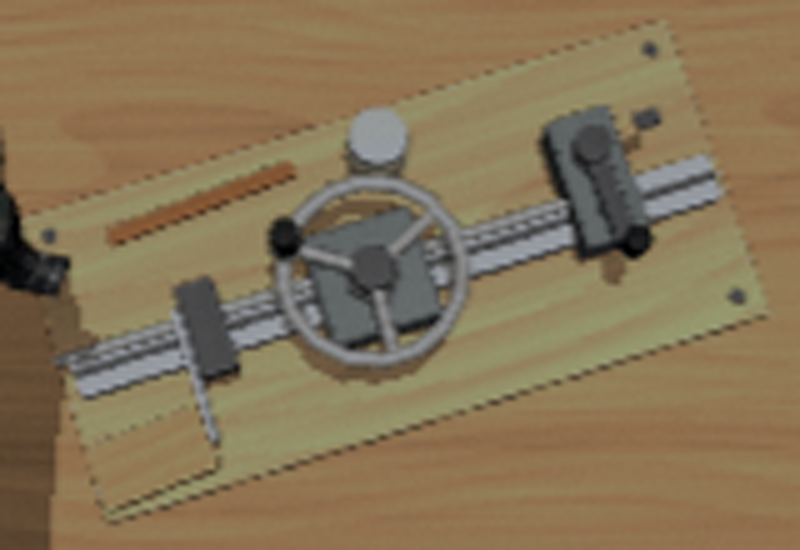

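View pics/pol2.png

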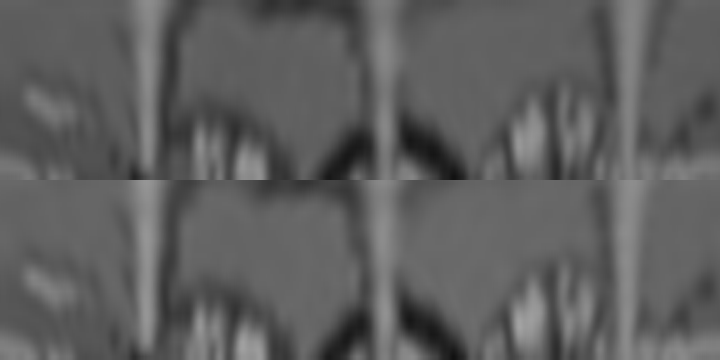

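View pics/s10.png

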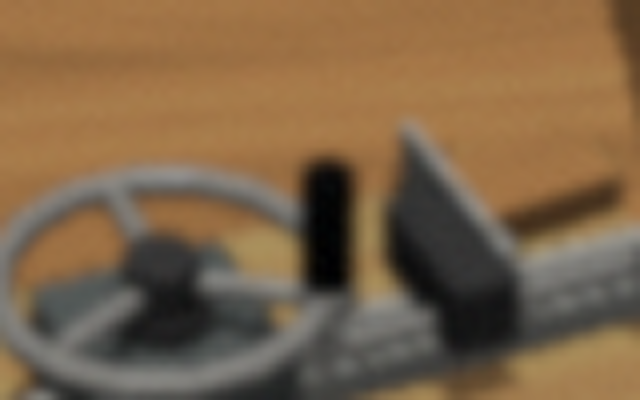

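The wheel is back at its start angle, within about 0.5° on all three spokes. In t10 the stop block and plate are 12 mm farther out, as they should be. The plate seems to have carried the offcut along with it, its corner moving from (238,460) to (220,465). Next I plan the lever.

```bash
cat >> h.py <<'E'
PV=np.array([.623,-.1966])
def lpose(q,d): # lever angle rad -> pusher pos, yaw deg (tool -x pushes)
    a=np.radians(196.1)+q; e=np.array([np.cos(a),np.sin(a)]); t=np.array([-e[1],e[0]])
    return PV+.08*e-d*t, np.degrees(a)-90
E
python3 - <<'E'
from h import *
s=st(); 
for d in(.05,.025):
  p,y=lpose(0,d); print(p,y,rel(p,.22,s).round(4),"yaw",np.radians(s["tool_rot"][2]*57.2958-y).round(3))
E
```

```text
t 19.55 p [0.5242 0.2138 0.2181] rpy deg [179.33   0.82 -22.48] F [-0.1 -0.1  1.2] w 0.0003 q [-1.25  0.54  1.1   1.86 -0.54  1.1  -1.9 ]
[ 0.53227194 -0.17074621] 106.1 [0.1545 0.3523 0.    ] yaw -2.244
[ 0.5392048  -0.19476569] 106.1 [0.1701 0.3718 0.    ] yaw -2.244
```

```bash
python3 -m inch '{"linear":[[0.01,0.02,0],[0.025,0.055,0],[0.04,0.09,0],[0.055,0.13,0],[0.075,0.17,0],[0.09,0.21,0],[0.11,0.25,0],[0.125,0.29,0],[0.14,0.325,0],[0.154,0.352,0]],"yaw":[-0.17,-0.34,-0.51,-0.68,-0.85,-1.02,-1.19,-1.36,-1.53,-1.7]}';python3 -m inch '{"linear":[[0,0,0],[0,0,0],[0,0,0],[0,0,0],[0,0,0]],"yaw":[-0.17,-0.34,-0.51,-0.544,-0.544]}'
python3 - <<'E'
from h import *
s=st(); 
for d in(.05,.025):
  p,y=lpose(0,d); print(p,y,rel(p,.107,s).round(4),"yaw",np.radians(s["tool_rot"][2]*57.2958-y).round(3))
c=optics.read_camera("wrist"); cv2.imwrite("pics/w11.png",c["img"])
c=optics.read_camera("scene"); cv2.imwrite("pics/s11.png",cv2.resize(c["img"][100:250,120:320],None,fx=4,fy=4,interpolation=cv2.INTER_CUBIC))
E
```

```text
time: 20.8
eef_pos: [0.5304, -0.1731, 0.2202]
tool_rot: [-3.126, 0.009, 1.309]
ft_force: [-0.9, 0.3, 0.4]
gripper_width: -0.0001
time: 21.42
eef_pos: [0.5313, -0.1705, 0.2199]
tool_rot: [-3.123, -0.001, 1.848]
ft_force: [0.5, -1.0, -0.4]
gripper_width: -0.0005
t 21.43 p [ 0.5313 -0.1705  0.2199] rpy deg [-1.7895e+02 -4.0000e-02  1.0589e+02] F [ 0.5 -1.  -0.4] w -0.0005 q [-0.24  0.37  0.62  1.86 -0.24  1.    0.75]
[ 0.53227194 -0.17074621] 106.1 [-0.0006  0.0029  0.1129] yaw -0.004
[ 0.5392048  -0.19476569] 106.1 [-0.0256  0.003   0.1129] yaw -0.004
```

View pics/s11.png

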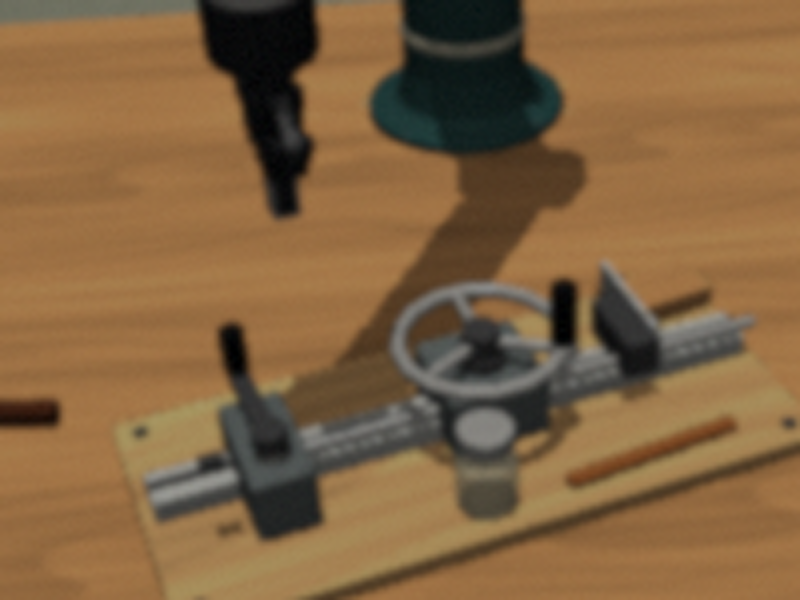

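The tool is above the gap on the wheel side of the knob (230,345), clear of everything. Going down and approaching the knob.

```bash
python3 -m inch '{"linear":[[0,0.003,0.03],[0,0.003,0.06],[0,0.003,0.09],[0,0.003,0.11],[0,0.003,0.113],[-0.01,0.003,0.113],[-0.02,0.003,0.113],[-0.023,0.003,0.113],[-0.023,0.003,0.113]],"yaw":[0,0,0,0,0,0,0,0,0]}'
python3 - <<'E'
from h import *
s=st(); p0,y0=lpose(0,.025);print(rel(p0,.107,s))
for k in range(1,11):
  p,y=lpose(.1*k,.025); print(k,rel(p,.107,s).round(4),np.radians(s["tool_rot"][2]*57.2958-y).round(3))
E
```

```text
time: 22.65
eef_pos: [0.5393, -0.192, 0.1071]
tool_rot: [-3.124, -0.0, 1.851]
ft_force: [-0.1, 0.2, -0.3]
gripper_width: 0.0
t 22.65 p [ 0.5393 -0.192   0.1071] rpy deg [-1.7898e+02 -3.0000e-02  1.0605e+02] F [-0.1  0.2 -0.3] w 0.0 q [-0.13  0.55  0.54  1.91 -0.36  0.8   0.88]
[-0.00262145 -0.00084653  0.00011125]
1 [-0.0107 -0.0029  0.0001] -0.101
2 [-0.019  -0.0042  0.0002] -0.201
3 [-0.0274 -0.0046  0.0002] -0.301
4 [-0.0358 -0.0042  0.0002] -0.401
5 [-0.044  -0.003   0.0001] -0.501
6 [-0.0522 -0.0009  0.0001] -0.601
7 [-0.06    0.0019  0.    ] -0.701
8 [-0.0676  0.0055 -0.    ] -0.801
9 [-0.0747  0.0099 -0.0001] -0.901
10 [-0.0814  0.015  -0.0002] -1.001
```

```bash
python3 -m inch '{"linear":[[-0.0107,-0.0029,0],[-0.019,-0.0042,0],[-0.0274,-0.0046,0],[-0.0358,-0.0042,0],[-0.044,-0.003,0],[-0.0522,-0.0009,0],[-0.06,0.0019,0],[-0.0676,0.0055,0],[-0.0747,0.0099,0],[-0.0814,0.015,0]],"yaw":[-0.1,-0.2,-0.3,-0.4,-0.5,-0.6,-0.7,-0.8,-0.9,-1.0]}'
python3 - <<'E'
from h import *
s=st(); print(rel(lpose(1.0,.025)[0],.107,s))
for q,d in((1.1,.025),(1.2,.025),(1.3,.025),(1.4,.025),(1.4,.022),(1.4,.02)):
  p,y=lpose(q,d); print(q,d,rel(p,.107,s).round(4),np.radians(s["tool_rot"][2]*57.2958-y).round(3))
c=optics.read_camera("scene"); cv2.imwrite("pics/s12.png",cv2.resize(c["img"][100:250,120:320],None,fx=4,fy=4,interpolation=cv2.INTER_CUBIC))
E
```

```text
time: 23.9
eef_pos: [0.5756, -0.2656, 0.1063]
tool_rot: [-3.132, -0.017, 2.855]
ft_force: [-1.9, -0.7, 0.9]
gripper_width: -0.0002
t 23.9 p [ 0.5756 -0.2656  0.1063] rpy deg [-179.46   -0.99  163.57] F [-1.9 -0.7  0.9] w -0.0002 q [ 0.17  0.6   0.28  1.74 -0.19  0.85  1.82]
[-0.00071492 -0.00028896 -0.0006694 ]
1.1 0.025 [-0.0088 -0.0024 -0.0008] -0.097
1.2 0.025 [-0.0171 -0.0037 -0.0009] -0.197
1.3 0.025 [-0.0255 -0.0042 -0.0011] -0.297
1.4 0.025 [-0.0338 -0.0038 -0.0012] -0.397
1.4 0.022 [-0.0366 -0.0027 -0.0013] -0.397
1.4 0.02 [-0.0384 -0.0019 -0.0013] -0.397
```

View pics/s12.png

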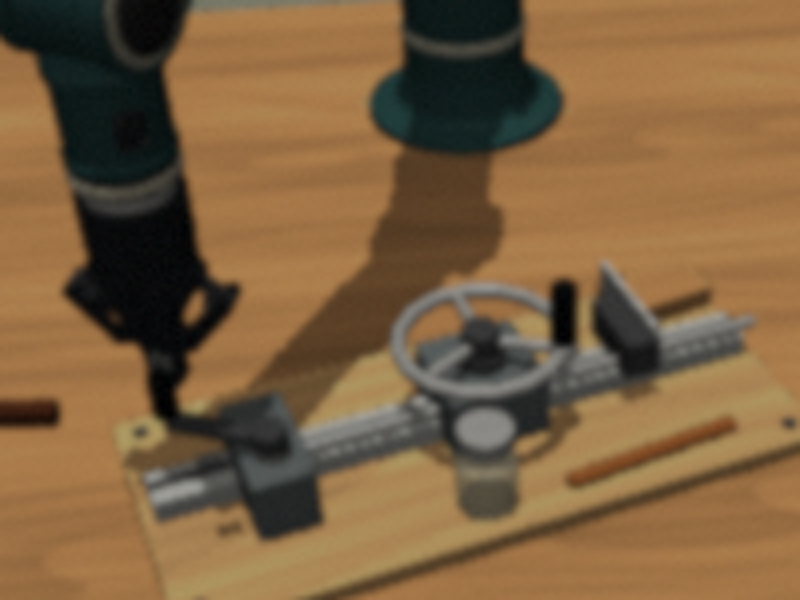

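The lever is coming round; the knob is hidden behind the fingers at (165,380). Continuing to just short of the end stop.

```bash
python3 -m inch '{"linear":[[-0.0085,-0.0024,0],[-0.0171,-0.0037,0],[-0.0255,-0.0042,0],[-0.0338,-0.0038,0],[-0.0338,-0.0038,0]],"yaw":[-0.1,-0.2,-0.3,-0.4,-0.4]}'; python3 -c "
from h import *
s=st(); print(s['moment'].round(2));print(rel(lpose(1.4,.025)[0],.107,s),rel(lpose(1.4,.02)[0],.107,s))"
```

```text
time: 24.58
eef_pos: [0.6075, -0.2787, 0.1058]
tool_rot: [-3.139, -0.018, -3.033]
ft_force: [-0.5, -0.1, -0.5]
gripper_width: 0.0001
t 24.57 p [ 0.6075 -0.2787  0.1058] rpy deg [-179.88   -1.04 -173.81] F [-0.5 -0.1 -0.5] w 0.0001 q [ 0.25  0.64  0.18  1.64 -0.13  0.88  2.15]
[-0.02  0.    0.04]
[ 0.00059908 -0.00012241 -0.00120013] [-0.00440008 -0.0001121  -0.0012909 ]
```

Now small presses of 1.5 mm, watching the force for the end stop.

```bash
python3 -m inch '{"linear":[[-0.0015,0,0],[-0.003,0,0],[-0.003,0,0]],"yaw":[0,0,0]}'; python3 -m inch '{"linear":[[-0.0015,0,0],[-0.0015,0,0]],"yaw":[0,0]}'; python3 -c "
from h import *
s=st();c=optics.read_camera('wrist'); cv2.imwrite('pics/w13.png',c['img'])"
```

```text
time: 24.95
eef_pos: [0.6102, -0.2785, 0.1058]
tool_rot: [-3.139, -0.019, -3.032]
ft_force: [-1.1, -0.3, -0.7]
gripper_width: 0.0004
time: 25.2
eef_pos: [0.612, -0.2783, 0.1058]
tool_rot: [-3.139, -0.018, -3.032]
ft_force: [-0.7, -0.4, 0.7]
gripper_width: -0.0003
t 25.2 p [ 0.612  -0.2783  0.1058] rpy deg [-179.86   -1.04 -173.7 ] F [-0.7 -0.4  0.7] w -0.0003 q [ 0.25  0.65  0.18  1.63 -0.13  0.89  2.15]
```

```bash
python3 -m inch '{"linear":[[-0.0015,0,0],[-0.0015,0,0]],"yaw":[0,0]}'; python3 -m inch '{"linear":[[-0.0015,0,0],[-0.0015,0,0]],"yaw":[0,0]}';  python3 -m inch '{"linear":[[-0.001,0,0],[-0.001,0,0]],"yaw":[0,0]}'
```

```text
time: 25.5
eef_pos: [0.6135, -0.2781, 0.1058]
tool_rot: [-3.139, -0.018, -3.031]
ft_force: [-0.2, -0.6, -0.2]
gripper_width: -0.0001
time: 25.75
eef_pos: [0.6142, -0.2782, 0.1057]
tool_rot: [-3.14, -0.02, -3.032]
ft_force: [-3.1, -0.1, 1.4]
gripper_width: 0.0002
time: 26.0
eef_pos: [0.6144, -0.2782, 0.1057]
tool_rot: [-3.14, -0.021, -3.032]
ft_force: [-6.4, 0.1, 3.3]
gripper_width: -0.0001
```

The force has risen to 6 N and motion has stalled, so the end stop is reached. One more firm press, then back off, up and away.

```bash
python3 -m inch '{"linear":[[-0.0015,0,0],[-0.0015,0,0]],"yaw":[0,0]}'; python3 -m inch '{"linear":[[0.01,0,0],[0.03,0,0],[0.04,0,-0.04],[0.04,0,-0.09],[0.04,0,-0.14],[0.07,0.02,-0.14],[0.1,0.04,-0.14],[0.13,0.06,-0.14],[0.13,0.06,-0.14]],"yaw":[0,0,0,0,0,0,0,0,0]}'
python3 - <<'E'
from h import *
s=st()
c=optics.read_camera("top"); cv2.imwrite("pics/top14.png",c["img"]); cv2.imwrite("pics/t14.png",cv2.resize(c["img"][160:270,190:350],None,fx=5,fy=5,interpolation=cv2.INTER_CUBIC))
d=optics.read_camera("scene"); cv2.imwrite("pics/s14.png",cv2.resize(d["img"],(800,600),interpolation=cv2.INTER_CUBIC))
E
```

```text
time: 26.25
eef_pos: [0.6144, -0.2782, 0.1056]
tool_rot: [-3.141, -0.024, -3.033]
ft_force: [-10.0, 1.1, 5.9]
gripper_width: -0.0002
time: 27.38
eef_pos: [0.4831, -0.2305, 0.2485]
tool_rot: [-3.14, -0.016, -3.031]
ft_force: [-0.1, -1.4, 0.8]
gripper_width: 0.0001
t 27.38 p [ 0.4831 -0.2305  0.2485] rpy deg [-179.89   -0.95 -173.64] F [-0.1 -1.4  0.8] w 0.0001 q [ 0.21  0.26  0.2   1.87 -0.05  1.03  2.11]
```

View pics/t14.png

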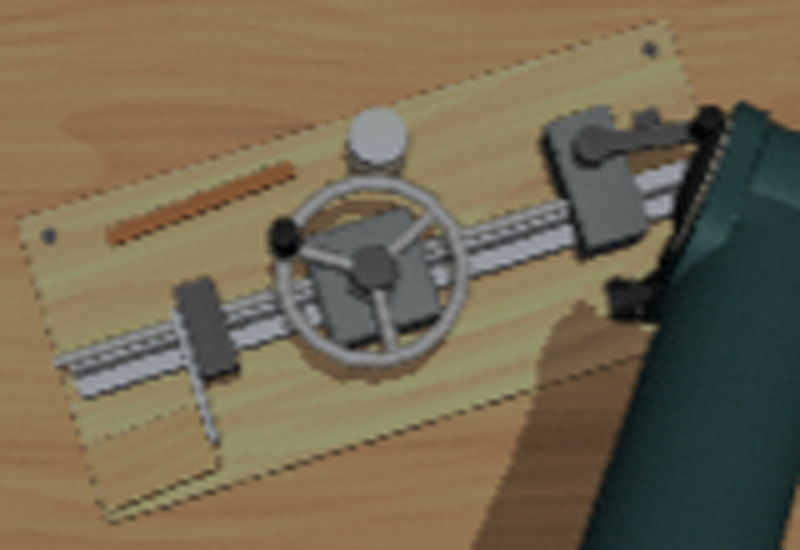

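View pics/s14.png

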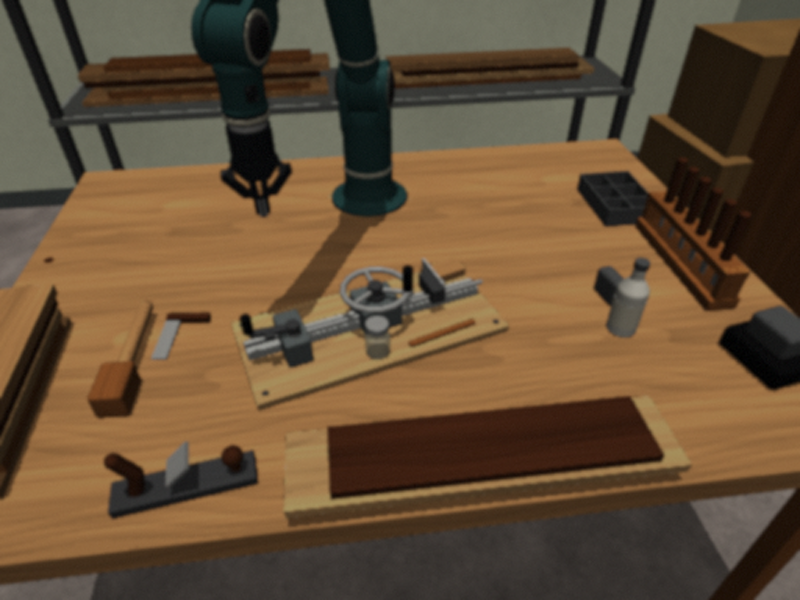

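The lever lies against its stop block, with the knob at (710,120) and the pivot at (593,143). The handle is at (285,235). A final check of the numbers, including the offcut.

Run:
```python
from h import *
c=optics.read_camera("top")
f=lambda x,y,z: back(c,((x+.5)/5-.5+190,(y+.5)/5-.5+160),z)
v=(f(710,120,.135)-f(593,143,.1))[:2]; print("lever",np.hypot(*v),np.radians(np.degrees(np.arctan2(v[1],v[0]))%360-196.1))
R=Ro.from_euler('z',.281).as_matrix()
for n,a,b,z in(("offcut corner",(207,402),(190,405),.04),("offcut near",(238,460),(220,465),.04),("plate end",(232,437),(215,441),.078)): print(n,(R.T@(f(*b,z)-f(*a,z))*1e3).round(1))
a=cv2.imread("pics/top0.png");b=c["img"]
cv2.imwrite("pics/off.png",np.hstack([cv2.resize(x[210:270,200:250],None,fx=8,fy=8,interpolation=cv2.INTER_CUBIC) for x in(a,b)]))
```

```text
lever 0.0790471166192468 1.3809859206780288
offcut corner [ 1.6 12.6  0. ]
offcut near [ 0.4 13.6  0. ]
plate end [ 0.9 12.4  0. ]
```

View pics/off.png

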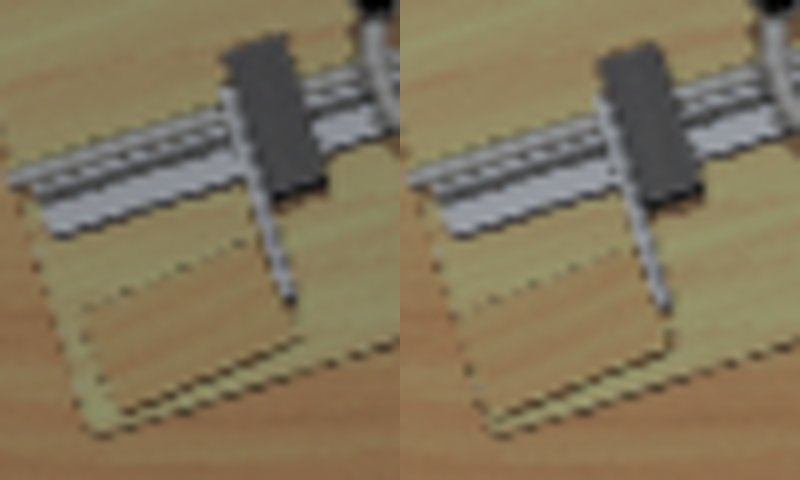

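The plate fed the offcut 12 mm along with the stop. That follows from the turn itself, and the robot didn't touch it, so I'm leaving it. Handing in.

```bash
python3 -c "
from station import job
print(job.finish_job())"
```

```text
the job is handed in; nothing more can be done
None
```

I turned the hand wheel clockwise through one full turn and then pushed the locking lever over to its end stop. I pushed with closed fingertips throughout, so neither handle was gripped. I handed the job in at about 27.5 s with the robot clear of everything.

- **Wheel:** I turned it in several strokes, with one change of grip side partway. The first stroke stopped about 6° short and I mended that. The last check in the top camera put all three spokes within about 0.3–1.0° of where they began, slightly past the start. The stop moved out about 12 mm, which is right for one turn.
- **Lever:** It stalled against its end stop, where I pressed with about 12 N. The picture afterwards gave 1.38 rad, against a nominal 1.4, which is within the measuring error.
- **Forces:** The highest force I read at the wrist was about 12 N, during that last press on the lever.
- **Loose things:** The robot touched none of them, and the pencil and jar look unmoved in the last pictures. I did not measure the other loose items. **The offcut did move:** the stop's plate was against it and carried it about 12–13 mm along the rail as the stop advanced. I left it there.

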